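# Hang the pushchair wheel on the J-hook

### The arm

A 6-joint arm with a two-finger parallel gripper is mounted at the origin on the work surface. World frame = base frame: x ahead of the robot, y to its left, z up, the work surface at z = 0. Lengths are in m, angles in rad, forces in N, time in s.
With the tool pointing down it reaches from about 0.3 to 0.775 m from the base axis. Payload 14.6 kg.
Tool frame: the origin (TCP) lies on the centre line of the jaws, within the pads' length; the fingertips stand 19 mm ahead of it and the grasp point (between the pads) is the TCP; y points along the fingers, x is the direction in which the jaws open and shut, and the axes are right-handed (so a half turn about y gives the same grasp; the last joint's range is limited). The gripper opens to 94 mm and grips with 3 to 60 N. Pads are 16 mm wide; open, the fingers measure 119 mm over their backs; the gripper's body (75 mm by 177 mm) begins 78 mm behind the grasp point.
Start: joints at [1.243, 0.3, 1.521, -0, 1.321, -0.067], TCP at [0.142, 0.531, 0.224] pointing down, gripper open.
Joint ranges: [-3.03, 3.03], [-0.79, 2.21], [0.23, 2.52], [-1.04, 4.18], [0, 3.07], [-2.55, 2.55]. Speed limits (rad/s): [2.22, 2.22, 2.57, 3.14, 3.14, 3.14].

### API

Orientations are given as [roll, pitch, yaw] about the fixed x, y, z axes, in that order (R = Rz(yaw) Ry(pitch) Rx(roll)).
In Python, from station import ctrl, optics gives the robot as it stands.
- The arm moves only by the tool jog_arm, never from a script. Its argument "targets" is a list of rows, each a list of 3 entries, a list of its own where there are three numbers: the finger opening in cm, from 0 to 9.4, then the shift along the tool's x, y, z in cm, then the turn about the tool's y in rad. A call has 1 to 10 rows; each row is the pose to reach, as a shift and turn from the pose commanded when the call began, along the tool's axes at that moment; what a row does not reach only later rows make up. A row lasts 1/10 s, in which the tool goes at most 50 mm and 8.59 degrees, less where a joint would pass 70% of its speed; a pose out of reach is approached as far as the arm can. A call with a gripper value outside its range is refused whole. The fingers move at their own pace and stop on an object; "grip_force" is the grip in N (left out, the last holds). Time passes only in rows, so rows that repeat a pose let the fingers close. It gives the time, the measured TCP pose, the force and the opening at its end, in the units of the state.
- ctrl.get_obs(): the state, without advancing time (a new reading comes with each control period).
- optics.camera(name): name is "scene" or "top" or "wrist"; returns a dict with "img" (384x512x3 uint8, red, green, blue), "range_z" (384x512 float32, m along the optical axis (not along the pixel's ray), 0 where there is no reading), "camera_matrix" (3x3 intrinsics, pixels), "k1" (the pictures are not rectified: a ray, as slopes to the right and down, at radius r is drawn at 1 + k1 r^2 times it, then the intrinsics apply), "world_to_cam" (4x4, takes a point from world to camera coordinates); the wrist camera has in their place "mount" (4x4, takes a point from camera to tool coordinates, whose origin is the TCP and whose axes are the tool frame's). Camera axes: x right, y up, looking along -z (the intrinsics and any distortion apply to the point x, -y, -z); pixel columns grow to the right and rows downward; lengths in m; the calibration is good to about 2 mm. A picture is of the moment at which its call begins: read the wrist's pose just before it.
- ctrl.hand_in(): hands the job in, once; it reports no verdict.
The state is a dict: "time_s": time; "qpos": joint angles; "joint_vel": joint speeds; "tau": joint torques, N m; "ee_pos": TCP position; "eef_rot": TCP orientation; "force": force on the tool from outside, world axes, zero at the start; "moment": the same for the moment, N m; "grip_width": finger opening in m.
Only numpy, scipy, OpenCV 4.12 (cv2) and the standard library are available. Lean on these libraries where they do the work, as an engineer would, in place of code of your own. Each camera call takes 0.05 s, during which the arm holds its last target. There are 200 camera calls.

### The job

Take the spare pushchair wheel out of its wire stand by the rim and pass it over the upturned end of the chrome J-hook, so that the hook comes through the wheel. Lower it gently until the hook takes its weight with the rim on the bare part of the arm short of the round rubber stop, then slide it back along the arm until it sits against the stop, and only then let go and leave it hanging still. Do not force the hook and do not disturb the other things on the shelf.

Things in the scene. Friction and masses are not known exactly. Their poses are not given: they have to be found in the camera images.
- wheel_hub (a point): Centre of the loose pushchair wheel (0.3 to 0.65 kg) that stands upright in its stand: black tyre on a grey five-spoke rim, 230 mm across. Its y axis is the axle (level), z up, x level in the wheel's plane. Hub 24 mm across, 56 mm long; axle 12 mm across, 64 mm long. Spokes leave the hub 36 degrees either side of z, so the wheel is open between hub and rim straight above the hub.
- wheel_rim (a point): Top of that wheel's rim, mid-thickness: 105 mm straight above the hub, same axes. Tyre and rim form one band with flat sides, 28 mm wide along the axle, 20 mm thick radially (radius 95 to 115 mm). It can be pinched across the 28 mm from above; pinched some 40 mm along x to either side of this top, it leaves the top free to sit on the hook.
- rack: Fixed low wire stand in which the wheel is parked, 180 x 53 mm, 75 mm high, origin at the middle of its underside; two wire loops along its x axis hold the wheel between them (2.5 mm free on each side); the wheel must be raised by about 75 mm to clear them.
- upright: Fixed white slotted post (40 x 30 mm, 300 mm high) on a 120 mm square foot, origin at the middle of the foot's underside, z up. A clamp block (50 mm wide, 46 mm high, reaching 19 mm from the post's axis) with a side screw carries a rigid chrome J-hook, a 9 mm round bar, whose level arm points along the post's own -y in its plane x = 0.
- hook_mid (a point): On the post's axes, 120 mm from it along its -y: middle of the hook's bare arm, which runs level from 85 to 153 mm; the end then turns up (inner face at 160, outer at 170 mm), its top 16 mm above the arm's upper side. This point is at the arm's MEAN height only: the clamp is set by hand and the arm's upper side really lies anywhere from 240 to 276 mm above the shelf, to be found by touch.
- hook_stop (a point): On the post's axes, 85 mm from it along its -y (height again the mean, not the true one): outer face of the soft round rubber stop on the arm, 30 mm across, 16 mm long (it gives 1 mm per 3 N). The wheel is home when its rim touches this face, its centre then 99 mm from the post's axis along -y. The wheel should press on arm or stop with a few newtons only; 20 N is too much.
- dehumidifier: Bystander: boxy white dehumidifier with a U handle, 170 x 130 mm, 255 mm high, origin under its centre.
- bin: Bystander: grey plastic bin with a hinged flip-top lid, 166 x 166 mm, 190 mm high, origin under its centre.
- coaster: Bystander: round bamboo coaster, 96 mm across, 9 mm thick, origin under its centre; the beaker stands on it.
- beaker: Bystander: upturned glass beaker, 72 mm across at the lip, 88 mm high, standing mouth down on the coaster, origin under its centre.
- stopper: Bystander: pink silicone stopper, 40 mm across, 30 mm high, origin under its centre.
Things that resemble listed ones, but are neither listed nor needed, are in the scene too. Of the things like the part that bears wheel_hub, leave any that is blue; of the rest the larger one is meant.

How it is judged:
By the outcome, as a careful person would: the job done as asked, in the order asked, and still so for the second after the job is handed in, with the robot touching nothing.
It also fails if it takes over 67 s, if anything falls off the work surface, if the arm or the gripper's body presses on something with over 40 N, if the wrist force passes 120 N, or if a joint passes its speed limit or range.

## Working session

There is one attempt and no reset: what is moved stays moved. The work goes in short steps, Python scripts to look and compute and a tool call to move; the robot and the scene stay as the last step left them, time stands still between calls to the robot, and variables do not carry over. Pictures are saved under pics/ and viewed, about 8 in all and at most 12, crops included, and the job is handed in when it is done.

Besides the shell and the picture viewer there is one more tool, called after "Call:" in YAML: its name, and indented under it one key for each argument. jog_arm: Moves the arm, as the interface text tells. Its arguments: {"type":"object","properties":{"targets":{"type":"array","items":{"type":"array"}},"grip_force":{"type":"number"}},"required":["targets"]}

```bash
ls; mkdir -p pics
cat > h.py <<'E'
import numpy as np, cv2
from scipy.spatial.transform import Rotation as R
from station import ctrl, optics
def T_tool(o):
    T=np.eye(4);T[:3,:3]=R.from_euler('xyz',o['eef_rot']).as_matrix();T[:3,3]=o['ee_pos'];return T
def shot(name):
    o=ctrl.get_obs();c=optics.camera(name)
    c['c2w']=T_tool(o)@np.array(c['mount']) if name=='wrist' else np.linalg.inv(c['world_to_cam'])
    return c
def rays(c,uv):
    uv=np.asarray(uv,float).reshape(-1,1,2)
    s=cv2.undistortPoints(uv,np.array(c['camera_matrix'],float),np.array([c['k1'],0,0,0,0.]))[:,0]
    return np.c_[s[:,0],-s[:,1],-np.ones(len(s))]
def cloud(c):
    h,w=c['range_z'].shape;v,u=np.mgrid[:h,:w]
    d=rays(c,np.c_[u.ravel(),v.ravel()])*c['range_z'].reshape(-1,1)
    P=d@c['c2w'][:3,:3].T+c['c2w'][:3,3]; P[c['range_z'].ravel()==0]=np.nan
    return P.reshape(h,w,3)
def save(c,n): cv2.imwrite(f'pics/{n}.png',c['img'][:,:,::-1])
E
python3 - <<'E'
from h import *
print(ctrl.get_obs())
for n in('scene','top','wrist'):
    c=shot(n);save(c,n+'0');np.savez('pics/%s0.npz'%n,P=cloud(c),img=c['img'])
    print(n,c['k1'],c['c2w'].round(3).tolist(),np.array(c['camera_matrix']).tolist(), (c['range_z']==0).mean())
s=[cv2.imread(f'pics/{n}0.png') for n in('scene','top')]
E
```

```text
pics
{'time_s': 0.0, 'qpos': array([ 1.24345098e+00,  3.00473391e-01,  1.52159376e+00,  6.86893979e-06,
        1.32069812e+00, -6.65823913e-02]), 'joint_vel': array([-0.00131829, -0.00036939,  0.00023444,  0.00020878,  0.00226046,
       -0.00072104]), 'tau': array([-3.41002451e-03, -5.31813097e+01, -3.52733731e+01,  7.07258773e-02,
        2.44798616e-02, -1.35742207e-04]), 'ee_pos': array([0.14171246, 0.53117547, 0.2238797 ]), 'eef_rot': array([-1.57071167e+00,  1.16957649e-03,  1.31003172e+00]), 'force': array([-0.81981901,  0.63119906,  0.14453639]), 'moment': array([-0.00470161,  0.01306481,  0.037479  ]), 'grip_width': 0.09387972090601283}
scene 0.0012285143612374451 [[0.669, -0.642, 0.375, 0.904], [0.743, 0.566, -0.357, -0.287], [0.017, 0.517, 0.856, 1.021], [0.0, 0.0, 0.0, 1.0]] [[362.8058462125332, 0.0, 260.0225386413236], [0.0, 362.8058462125332, 192.5892658578596], [0.0, 0.0, 1.0]] 0.00390625
top 0.06480257542514027 [[-0.008, 0.994, -0.113, 0.36], [-1.0, -0.009, -0.003, 0.049], [-0.004, 0.113, 0.994, 1.644], [0.0, 0.0, 0.0, 1.0]] [[478.448621990355, 0.0, 254.15173671193537], [0.0, 478.448621990355, 193.4784276838043], [0.0, 0.0, 1.0]] 0.0036977132161458335
wrist -0.013496837338362004 [[0.258, -0.93, -0.262, 0.066], [0.966, 0.248, 0.071, 0.552], [-0.001, -0.272, 0.962, 0.385], [0.0, 0.0, 0.0, 1.0]] [[285.5888505392756, 0.0, 257.72763760124997], [0.0, 285.5888505392756, 192.17715319586665], [0.0, 0.0, 1.0]] 0.0038248697916666665
```

View pics/scene0.png

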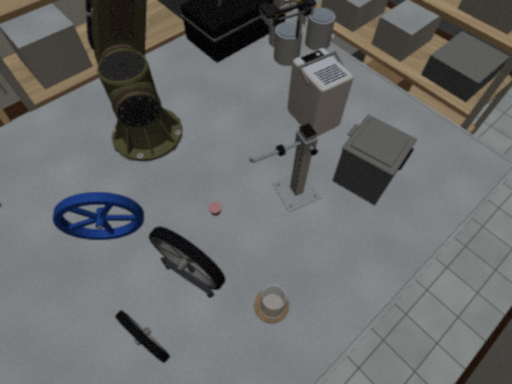

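View pics/top0.png

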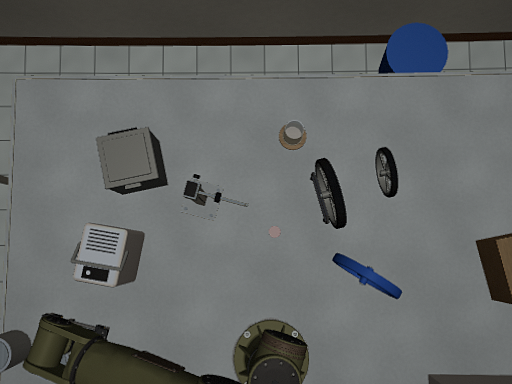

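Wheels: the blue one is at scene (98,216), to be left. A large black one stands in the wire stand at scene (187,257) and top (330,193). A small black one is at scene (142,337) and top (387,172). The large black one in the stand fits. The hook post is at scene (298,170) and top (195,190), with its arm pointing to top (247,205). I'll confirm with a crop and measure.

Run:
```python
from h import *
a=cv2.imread('pics/scene0.png')
cv2.imwrite('pics/crop.png',np.hstack([cv2.resize(a[190:375,40:240],None,fx=2,fy=2,interpolation=3),cv2.resize(a[100:285,240:440],None,fx=2,fy=2,interpolation=3)]))
for n,box in(('scene',(225,300,140,235)),('top',(150,235,300,355))):
    d=np.load(f'pics/{n}0.npz');P=d['P'];v0,v1,u0,u1=box
    Q=P[v0:v1,u0:u1].reshape(-1,3);I=d['img'][v0:v1,u0:u1].reshape(-1,3)
    m=(Q[:,2]>0.1);Q=Q[m];I=I[m]
    print(n,len(Q),'zmax',np.sort(Q[:,2])[-8:].round(3),Q.min(0).round(3),Q.max(0).round(3))
    t=Q[Q[:,2]>0.15];c=t.mean(0);w,V=np.linalg.eigh(np.cov((t-c)[:,:2].T));print(c.round(4),V[:,1].round(3),np.sqrt(w).round(4))
# small wheel top
for n,box in(('scene',(305,365,110,175)),('top',(140,205,370,405))):
    P=np.load(f'pics/{n}0.npz')['P'];v0,v1,u0,u1=box;Q=P[v0:v1,u0:u1].reshape(-1,3);Q=Q[Q[:,2]>0.02];print('small',n,Q.min(0).round(3),Q.max(0).round(3))
# post and hook
for n,box in(('scene',(120,215,240,325)),('top',(165,225,175,255))):
    P=np.load(f'pics/{n}0.npz')['P'];v0,v1,u0,u1=box
    Q=P[v0:v1,u0:u1].reshape(-1,3);s=Q[Q[:,2]>0.2];s=s[np.argsort(s[:,1])];print(n,len(s));print(s[::max(1,len(s)//45)].round(3).tolist())
```

```text
scene 1685 zmax [0.241 0.242 0.242 0.242 0.242 0.242 0.243 0.243] [ 0.429 -0.232  0.101] [ 0.647 -0.147  0.243]
[ 0.5564 -0.1859  0.2136] [-0.96  -0.279] [0.0085 0.0573]
top 999 zmax [0.24  0.24  0.24  0.241 0.241 0.242 0.242 0.243] [ 0.421 -0.23   0.1  ] [ 0.642 -0.146  0.243]
[ 0.5274 -0.1882  0.2128] [-0.964 -0.266] [0.0085 0.0609]
small scene [ 0.524 -0.405  0.02 ] [ 0.688 -0.359  0.17 ]
small top [ 0.523 -0.4    0.02 ] [ 0.685 -0.356  0.171]
scene 882
[[0.488, 0.069, 0.28], [0.49, 0.081, 0.268], [0.489, 0.096, 0.267], [0.492, 0.111, 0.264], [0.496, 0.125, 0.264], [0.507, 0.14, 0.262], [0.513, 0.149, 0.26], [0.501, 0.153, 0.267], [0.498, 0.155, 0.27], [0.523, 0.16, 0.266], [0.503, 0.167, 0.274], [0.514, 0.18, 0.265], [0.524, 0.196, 0.262], [0.544, 0.208, 0.257], [0.539, 0.21, 0.273], [0.54, 0.211, 0.26], [0.548, 0.212, 0.271], [0.573, 0.213, 0.269], [0.529, 0.214, 0.264], [0.538, 0.215, 0.201], [0.547, 0.215, 0.304], [0.543, 0.216, 0.303], [0.57, 0.216, 0.271], [0.574, 0.217, 0.262], [0.515, 0.218, 0.281], [0.513, 0.218, 0.267], [0.533, 0.219, 0.207], [0.522, 0.22, 0.222], [0.57,
[... 791 characters left out ...]
[0.516, 0.189, 0.268], [0.517, 0.198, 0.263], [0.523, 0.207, 0.263], [0.544, 0.21, 0.284], [0.569, 0.212, 0.268], [0.533, 0.214, 0.279], [0.542, 0.215, 0.295], [0.532, 0.216, 0.283], [0.539, 0.217, 0.299], [0.573, 0.219, 0.266], [0.565, 0.219, 0.259], [0.518, 0.22, 0.201], [0.566, 0.221, 0.268], [0.53, 0.222, 0.304], [0.533, 0.223, 0.3], [0.57, 0.224, 0.266], [0.524, 0.225, 0.302], [0.501, 0.226, 0.248], [0.524, 0.228, 0.303], [0.511, 0.229, 0.297], [0.533, 0.231, 0.302], [0.503, 0.233, 0.285], [0.511, 0.234, 0.298], [0.51, 0.236, 0.282], [0.53, 0.237, 0.3], [0.516, 0.239, 0.302], [0.533, 0.24, 0.299], [0.544, 0.242, 0.302], [0.533, 0.245, 0.305], [0.518, 0.247, 0.306], [0.519, 0.25, 0.304]]
```

View pics/crop.png

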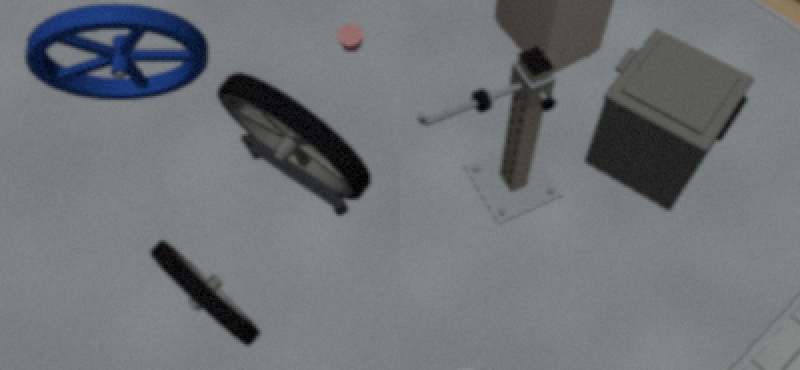

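The crop confirms it: the large black wheel (crop 290,140) stands in its dark rack, the small black wheel lies to the lower left, and the blue one is apart. Now I'll fit models to the points.

```bash
cat > fit.py <<'E'
from h import *
from scipy.optimize import least_squares
def box(p,h):
    q=abs(p)-h;return np.linalg.norm(np.maximum(q,0),axis=1)+np.minimum(q.max(1),0)
def local(P,x,y,yaw):
    c,s=np.cos(yaw),np.sin(yaw);d=P[:,:2]-[x,y];return np.c_[d@[c,s],d@[-s,c],P[:,2]]
def wheel(p,P):
    L=local(P,p[0],p[1],p[3]);r=np.hypot(L[:,0],L[:,2]-p[2]);return box(np.c_[r-.105,L[:,1]],[.01,.014])
def hook(p,P):
    L=local(P,p[0],p[1],p[3]);x,y,z=L.T;r=np.hypot(x,z-p[2]+.0045)
    d=[box(L-[0,0,.15],[.02,.015,.15]),box(np.c_[r,y+.09],[.0045,.075]),box(np.c_[r,y+.077],[.015,.008]),
       box(np.c_[np.hypot(x,y+.165),z-p[2]-.005],[.0048,.011]),box(np.c_[x,y,z-p[2]+.0045],[.025,.019,.023])]
    return np.min(d,0)
def fit(f,p0,P,gate=.03):
    for g in(gate,.012):
        P=P[abs(f(p0,P))<g];p0=least_squares(lambda p:f(p,P),p0,loss='soft_l1',f_scale=.003).x
    return p0,len(P),np.median(abs(f(p0,P)))
def pts(P,c,r,z0,z1=.33):
    P=P.reshape(-1,3);return P[(np.hypot(P[:,0]-c[0],P[:,1]-c[1])<r)&(P[:,2]>z0)&(P[:,2]<z1)]
W0=np.array([.535,-.188,.127,.27]);H0=np.array([.53,.23,.264,-.26])
def run(clouds):
    for n,P in clouds:
        A=pts(P,W0,.14,.15);B=pts(P,[.51,.15],.13,.20)
        if len(A)>150: print(n,'wheel',*[np.round(v,4) for v in fit(wheel,W0,A)])
        if len(B)>150:
            print(n,'hook',*[np.round(v,4) for v in fit(hook,H0,B)])
E
python3 - <<'E'
from fit import *
c=[(n,np.load(f'pics/{n}0.npz')['P']) for n in('scene','top')]
run(c+[('both',np.concatenate([a[1] for a in c]))])
for n,P in c:
    for nm,a,r in(('bin',(.62,.45),.1),('dehum',(.37,.5),.1),('all',(.5,.1),.6)):
        Q=pts(P,a,r,.1,.6);Q=Q[Q[:,2]>(.25 if nm=='all' else .1)]
        if len(Q):print(n,nm,Q.min(0).round(2),Q.max(0).round(2))
E
```

```text
scene wheel [ 0.5333 -0.1891  0.1245  0.2664] 1153 0.0007
scene hook [ 0.5296  0.2333  0.2657 -0.2749] 840 0.0008
top wheel [ 0.5332 -0.1894  0.1222  0.2671] 736 0.0012
top hook [ 0.5313  0.2326  0.2647 -0.293 ] 498 0.0013
both wheel [ 0.5336 -0.1891  0.1238  0.2668] 1889 0.0009
both hook [ 0.5297  0.2332  0.2655 -0.2773] 1334 0.0009
scene bin [0.55 0.35 0.1 ] [0.72 0.53 0.2 ]
scene dehum [0.27 0.42 0.1 ] [0.44 0.58 0.26]
scene all [-0.1  -0.09  0.25] [0.58 0.61 0.42]
top bin [0.55 0.35 0.1 ] [0.72 0.53 0.2 ]
top dehum [0.27 0.42 0.1 ] [0.44 0.58 0.26]
top all [ 0.   -0.09  0.25] [0.58 0.61 0.6 ]
```

Call:
jog_arm:
  targets:
    - [9.4,[0,-5,0],0]
    - [9.4,[0,-10,0],0]
    - [9.4,[0,-15,0],0]
    - [9.4,[0,-20,0],0]
    - [9.4,[0,-20,0],0]

```text
time_s: 0.65
ee_pos: [0.1419, 0.5317, 0.4312]
eef_rot: [-1.571, -0.01, 1.31]
force: [0.2, -0.1, -0.0]
grip_width: 0.0938
```

Call:
jog_arm:
  targets:
    - [9.4,[-2,0,-2],0]
    - [9.4,[-5,0,-5],0]
    - [9.4,[-8,0,-8],0]
    - [9.4,[-11,0,-11],0]
    - [9.4,[-14,0,-14],0]
    - [9.4,[-17,0,-17],0]
    - [9.4,[-20,0,-20],0]
    - [9.4,[-23,0,-23],0]
    - [9.4,[-26,0,-26],0]
    - [9.4,[-29,0,-29],0]

```text
time_s: 1.65
ee_pos: [0.3476, 0.1748, 0.4242]
eef_rot: [-1.571, 0.0, 1.31]
force: [1.1, 0.5, -0.1]
grip_width: 0.0939
```

Call:
jog_arm:
  targets:
    - [9.4,[-3,0,-3],0]
    - [9.4,[-6,0,-6],0]
    - [9.4,[-9,0,-9],0]
    - [9.4,[-10,0,-10],0]
    - [9.4,[-10,0,-10],0]
    - [9.4,[-10,0,-10],0]
    - [9.4,[-10,0,-10],0]

```text
time_s: 2.35
ee_pos: [0.4177, 0.0548, 0.4245]
eef_rot: [-1.571, -0.0, 1.311]
force: [0.5, -0.8, -0.3]
grip_width: 0.0942
```

Run:
```python
from fit import *
o=ctrl.get_obs();print(o['ee_pos'],o['eef_rot'],o['joint_vel'])
c=shot('wrist');save(c,'w1');run([('w1',cloud(c))])
```

```text
[0.4176672  0.05481197 0.42449486] [-1.57090703e+00 -1.21733210e-04  1.31110295e+00] [ 0.00610508 -0.0017081  -0.00145163 -0.00025239  0.00067324 -0.00479662]
w1 wheel [ 0.533  -0.191   0.1235  0.271 ] 1709 0.0005
w1 hook [ 0.5298  0.2311  0.2645 -0.2747] 3958 0.0006
```

Call:
jog_arm:
  targets:
    - [9.4,[-2,0,-2.5],-0.06]
    - [9.4,[-5,0,-5.5],-0.12]
    - [9.4,[-8,0,-9],-0.2]
    - [9.4,[-11,0,-12.5],-0.28]
    - [9.4,[-14,0,-16],-0.36]
    - [9.4,[-17,0,-19],-0.44]
    - [9.4,[-18.6,0,-20.9],-0.5]
    - [9.4,[-18.6,0,-20.9],-0.528]
    - [9.4,[-18.6,0,-20.9],-0.528]
    - [9.4,[-18.6,0,-20.9],-0.528]

```text
time_s: 3.4
ee_pos: [0.5718, -0.1782, 0.4251]
eef_rot: [-1.571, 0.0, 1.838]
force: [0.3, 0.5, -0.0]
grip_width: 0.0942
```

Call:
jog_arm:
  targets:
    - [9.4,[0,3,0],0]
    - [9.4,[0,6,0],0]
    - [9.4,[0,9,0],0]
    - [9.4,[0,11,0],0]
    - [9.4,[0,12,0],0]
    - [9.4,[0,12,0],0]
    - [9.4,[0,12,0],0]

```text
time_s: 4.1
ee_pos: [0.5722, -0.1793, 0.306]
eef_rot: [-1.572, 0.001, 1.838]
force: [-0.4, 0.3, 0.2]
grip_width: 0.0938
```

Run:
```python
from fit import *
o=ctrl.get_obs();print(o['ee_pos'],o['eef_rot'],o['force'])
c=shot('wrist');save(c,'w2');run([('w2',cloud(c))])
```

```text
[ 0.57223071 -0.17925113  0.30596104] [-1.57232860e+00  1.12091971e-03  1.83821191e+00] [-0.41827905  0.26119768  0.1871555 ]
w2 wheel [ 0.5331 -0.1916  0.1236  0.2667] 6796 0.0004
```

View pics/w2.png

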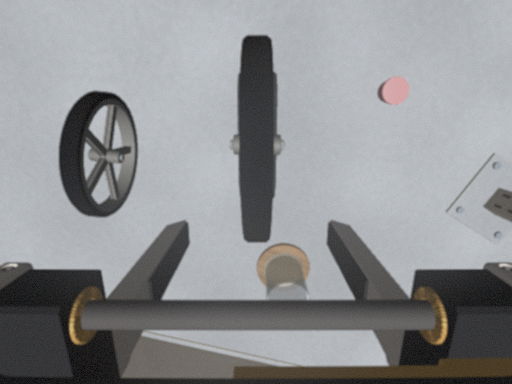

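The wrist view shows the wheel (257,140) centred between the open fingers, with the beaker beyond at (285,270) and clear. Next I descend and grip.

Call:
jog_arm:
  targets:
    - [9.4,[-0.1,2,0],0]
    - [9.4,[-0.1,4,0],0]
    - [9.4,[-0.1,6,0],0]
    - [9.4,[-0.1,7.5,0],0]
    - [9.4,[-0.1,8.5,0],0]
    - [9.4,[-0.1,8.5,0],0]
    - [9.4,[-0.1,8.5,0],0]

```text
time_s: 4.85
ee_pos: [0.5727, -0.1806, 0.2205]
eef_rot: [-1.572, 0.001, 1.838]
force: [0.5, 0.8, -0.1]
grip_width: 0.094
```

Call:
jog_arm:
  targets:
    - [6,[0,0,0],0]
    - [4,[0,0,0],0]
    - [3.2,[0,0,0],0]
    - [3.0,[0,0,0],0]
    - [2,[0,0,0],0]
    - [1,[0,0,0],0]
    - [1,[0,0,0],0]
    - [1,[0,0,0],0]
    - [1,[0,0,0],0]
    - [1,[0,0,0],0]
  grip_force: 10

```text
time_s: 5.85
ee_pos: [0.5723, -0.1806, 0.2194]
eef_rot: [-1.571, 0.0, 1.838]
force: [0.4, -0.7, -1.2]
grip_width: 0.0275
```

Call:
jog_arm:
  targets:
    - [1,[0,0,0],0]
    - [1,[0,0,0],0]
    - [1,[0,0,0],0]
    - [1,[0,-0.5,0],0]
    - [1,[0,-1,0],0]
    - [1,[0,-1.5,0],0]
    - [1,[0,-2,0],0]
    - [1,[0,-2,0],0]
    - [1,[0,-2,0],0]
  grip_force: 55

```text
time_s: 6.75
ee_pos: [0.5723, -0.1805, 0.2394]
eef_rot: [-1.571, 0.0, 1.838]
force: [0.9, 0.5, -5.6]
grip_width: 0.0278
```

Run:
```python
from fit import *
o=ctrl.get_obs();print(o['ee_pos'],o['force'],o['moment'],o['grip_width'])
for n in('scene','wrist'):
    c=shot(n);run([(n,cloud(c))])
```

```text
[ 0.57228482 -0.18053659  0.23944373] [ 0.85410508  0.48710624 -5.5848693 ] [ 0.13924176 -0.15534532 -0.03703556] 0.027767438128118112
scene wheel [ 0.5481 -0.1863  0.1579  0.2467] 744 0.0015
scene hook [ 0.5295  0.2333  0.2659 -0.2734] 840 0.0008
wrist wheel [ 0.5287 -0.1917  0.1638  0.2453] 15521 0.0013
```

```bash
cat >> fit.py <<'E'
def held(c,yaw):
    """fit wheel using only points away from gripper (tool side)"""
    o=ctrl.get_obs();t=o['ee_pos'];P=cloud(c).reshape(-1,3);P=P[P[:,2]>.06]
    L=local(P,t[0],t[1],yaw);g=(L[:,0]<-.045)&(L[:,0]>-.17)&(abs(L[:,1])<.03);P=P[g]
    p0=np.array([t[0]-.0400*np.cos(yaw),t[1]-.04*np.sin(yaw),t[2]-.097,yaw])
    P=P[P[:,2]>p0[2]-.03]
    p,n,e=fit(wheel,p0,P,.02);q=p-[*t,yaw]
    return np.round(p,4),n,round(e,5),'along',round(float(q[:2]@[np.cos(yaw),np.sin(yaw)]),4),'axial',round(float(q[:2]@[-np.sin(yaw),np.cos(yaw)]),4),'dz',round(q[2],4)
E
python3 - <<'E'
from fit import *
for n in('scene','wrist','top'):
    c=shot(n);print(n,held(c,.267))
    if n!='top':save(c,n+'3')
E
```

```text
scene (array([ 0.5334, -0.1884,  0.1438,  0.2731]), 187, np.float64(0.00035), 'along', -0.0395, 'axial', 0.0027, 'dz', np.float64(-0.0954))
wrist (array([ 0.5334, -0.1913,  0.1431,  0.266 ]), 9097, np.float64(0.00044), 'along', -0.0403, 'axial', -0.0001, 'dz', np.float64(-0.0961))
top (array([ 0.5337, -0.1911,  0.1422,  0.267 ]), 0, np.float64(nan), 'along', -0.04, 'axial', -0.0, 'dz', np.float64(-0.097))
  return _methods._mean(a, axis=axis, dtype=dtype,
  ret = ret.dtype.type(ret / rcount)
```

Held firmly: about 5.6 N, with the hub 40 mm along and 96 mm below the grip. Next I lift, then carry.

Call:
jog_arm:
  targets:
    - [1,[0,-0.5,0],0]
    - [1,[0,-1.5,0],0]
    - [1,[0,-3,0],0]
    - [1,[0,-4.5,0],0]
    - [1,[0,-6,0],0]
    - [1,[0,-7.5,0],0]
    - [1,[0,-9,0],0]
    - [1,[0,-9.7,0],0]
    - [1,[0,-9.7,0],0]
    - [1,[0,-9.7,0],0]

```text
time_s: 8.0
ee_pos: [0.5722, -0.1805, 0.3359]
eef_rot: [-1.57, -0.0, 1.838]
force: [-0.8, -0.2, -6.3]
grip_width: 0.0276
```

Call:
jog_arm:
  targets:
    - [1,[1,0,0.2],0.03]
    - [1,[3,0,0.5],0.08]
    - [1,[5,0,0.8],0.14]
    - [1,[7,0,1.1],0.21]
    - [1,[9,0,1.4],0.28]
    - [1,[11,0,1.7],0.35]
    - [1,[13,0,2],0.42]
    - [1,[15,0,2.3],0.48]
    - [1,[16.6,0,2.6],0.52]
    - [1,[17.4,0,2.7],0.543]

```text
time_s: 9.0
ee_pos: [0.4996, -0.0188, 0.3359]
eef_rot: [-1.57, 0.0, 1.294]
force: [1.3, 0.7, -3.9]
grip_width: 0.0279
```

Call:
jog_arm:
  targets:
    - [1,[0,0,0],0]
    - [1,[0,0,0],0]
    - [1,[0,0,0],0]

```text
time_s: 9.3
ee_pos: [0.5004, -0.0203, 0.3361]
eef_rot: [-1.57, 0.0, 1.295]
force: [0.7, 0.2, -4.5]
grip_width: 0.0276
```

Run:
```python
from fit import *
o=ctrl.get_obs();print(o['time_s'],o['ee_pos'],o['eef_rot'],o['force'],o['moment'],o['grip_width'])
for n in('scene','wrist','top'):
    c=shot(n);print(n,held(c,-.2755));run([(n,cloud(c))]); save(c,n+'4')
```

```text
9.3 [ 0.50042605 -0.02032207  0.33612742] [-1.57033125e+00  2.43281104e-04  1.29516278e+00] [ 0.72475459  0.24772677 -4.4809436 ] [-0.05788276 -0.24852177 -0.01448689] 0.027601798154763157
scene (array([ 0.462 , -0.0102,  0.2417, -0.3125]), 31, np.float64(0.00125), 'along', -0.0397, 'axial', -0.0007, 'dz', np.float64(-0.0945))
scene hook [ 0.5296  0.2333  0.2657 -0.2734] 842 0.0008
wrist (array([ 0.4617, -0.0092,  0.2402, -0.2738]), 9131, np.float64(0.00043), 'along', -0.0403, 'axial', 0.0001, 'dz', np.float64(-0.096))
wrist hook [ 0.5292  0.2312  0.2645 -0.2719] 3455 0.0004
top (array([ 0.4492, -0.0045,  0.2385, -0.1713]), 57, np.float64(0.00128), 'along', -0.0535, 'axial', 0.0012, 'dz', np.float64(-0.0978))
top hook [ 0.5313  0.2326  0.2646 -0.2868] 498 0.0014
```

View pics/wrist4.png

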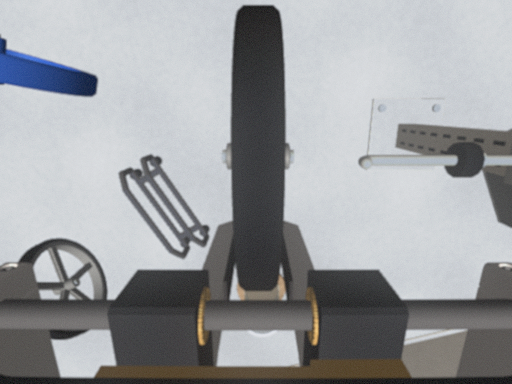

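The wrist view has the hook tip at (365,162), in line with the wheel's axle at (258,156), and the empty rack at (165,205). Next I lower to passing height and pass the wheel over the upturned end.

Call:
jog_arm:
  targets:
    - [1,[0,1,0],0]
    - [1,[0,2,0],0]
    - [1,[0,3,0],0]
    - [1,[0,4,0],0]
    - [1,[0,4,0],0]
    - [1,[0,4,0],0]

```text
time_s: 10.05
ee_pos: [0.5003, -0.0198, 0.2964]
eef_rot: [-1.571, 0.0, 1.295]
force: [-0.0, -0.6, -5.5]
grip_width: 0.0281
```

Call:
jog_arm:
  targets:
    - [1,[1,0,0],0]
    - [1,[2,0,0],0]
    - [1,[3,0,0],0]
    - [1,[4,0,0],0]
    - [1,[5,0,0],0]
    - [1,[6,0,0],0]
    - [1,[6,0,0],0]
    - [1,[6,0,0],0]

```text
time_s: 10.85
ee_pos: [0.5167, 0.038, 0.2964]
eef_rot: [-1.571, 0.0, 1.296]
force: [0.3, -1.0, -5.5]
grip_width: 0.0274
```

Run:
```python
from fit import *
o=ctrl.get_obs();print(o['time_s'],o['ee_pos'],o['eef_rot'],o['force'],o['moment'])
c=shot('wrist');print(held(c,-.2755));run([('w',cloud(c))]); save(c,'w5')
c=shot('scene');save(c,'s5');cv2.imwrite('pics/s5c.png',cv2.resize(c['img'][100:240,180:370,::-1],None,fx=3,fy=3,interpolation=3))
```

```text
10.85 [0.51665913 0.03801946 0.2963545 ] [-1.57063198e+00  2.08820359e-04  1.29550018e+00] [ 0.31549199 -1.00145448 -5.46832102] [-0.02929045 -0.23595333  0.03039193]
(array([ 0.4779,  0.0491,  0.2003, -0.2734]), 9115, np.float64(0.00044), 'along', -0.0404, 'axial', 0.0004, 'dz', np.float64(-0.0961))
w hook [ 0.5306  0.2308  0.2646 -0.2847] 7141 0.0005
```

View pics/s5c.png

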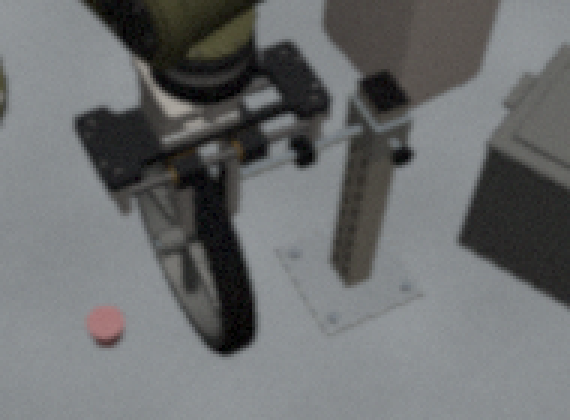

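The scene crop shows the hook arm running from the post to the upper opening of the wheel (about 245,170), with nothing touching. I advance over the tip while watching forces.

Call:
jog_arm:
  targets:
    - [1,[0.7,0,0],0]
    - [1,[1.4,0,0],0]
    - [1,[2.1,0,0],0]
    - [1,[2.8,0,0],0]
    - [1,[3.5,0,0],0]
    - [1,[3.5,0,0],0]

```text
time_s: 11.55
ee_pos: [0.5263, 0.0725, 0.2963]
eef_rot: [-1.571, -0.0, 1.296]
force: [-0.5, -0.1, -4.9]
grip_width: 0.0275
```

Call:
jog_arm:
  targets:
    - [1,[0.7,0,0],0]
    - [1,[1.4,0,0],0]
    - [1,[2.1,0,0],0]
    - [1,[2.8,0,0],0]
    - [1,[3.3,0,0],0]
    - [1,[3.3,0,0],0]
    - [1,[3.3,0,0],0]
    - [1,[3.3,0,0],0]

```text
time_s: 12.35
ee_pos: [0.5352, 0.1031, 0.2965]
eef_rot: [-1.571, 0.0, 1.295]
force: [0.2, -1.3, -4.9]
grip_width: 0.0277
```

Run:
```python
from fit import *
o=ctrl.get_obs();print(o['time_s'],o['ee_pos'],o['eef_rot'],o['force'],o['moment'])
c=shot('wrist');print(held(c,-.2755));save(c,'w6')
```

```text
12.35 [0.53515605 0.10310811 0.29646048] [-1.57082555e+00  9.92441261e-05  1.29482127e+00] [ 0.22929752 -1.26316337 -4.92876056] [-0.08718724 -0.20392981 -0.0252847 ]
(array([ 0.4964,  0.1142,  0.2004, -0.2741]), 9115, np.float64(0.00044), 'along', -0.0403, 'axial', 0.0001, 'dz', np.float64(-0.096))
```

View pics/w6.png

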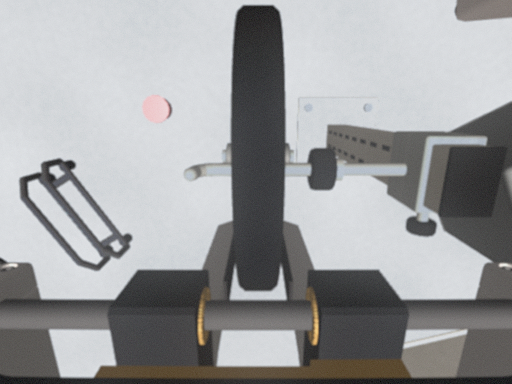

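The hook now passes through the wheel, with its tip at (190,172) on the near side and the stop at (322,168) ahead. I lower most of the way, then creep.

Call:
jog_arm:
  targets:
    - [1,[0,0.6,0],0]
    - [1,[0,1.2,0],0]
    - [1,[0,1.8,0],0]
    - [1,[0,2.2,0],0]
    - [1,[0,2.4,0],0]
    - [1,[0,2.4,0],0]
    - [1,[0,2.4,0],0]

```text
time_s: 13.1
ee_pos: [0.5352, 0.1033, 0.2726]
eef_rot: [-1.571, -0.0, 1.295]
force: [0.2, 0.4, -6.0]
grip_width: 0.0276
```

Call:
jog_arm:
  targets:
    - [1,[0,0.1,0],0]
    - [1,[0,0.2,0],0]
    - [1,[0,0.2,0],0]
    - [1,[0,0.2,0],0]

```text
time_s: 13.5
ee_pos: [0.5352, 0.1033, 0.2705]
eef_rot: [-1.571, -0.0, 1.295]
force: [-0.5, -0.2, -4.6]
grip_width: 0.0276
```

Call:
jog_arm:
  targets:
    - [1,[0,0.05,0],0]
    - [1,[0,0.1,0],0]
    - [1,[0,0.1,0],0]
    - [1,[0,0.1,0],0]

```text
time_s: 13.9
ee_pos: [0.5352, 0.1033, 0.2694]
eef_rot: [-1.571, 0.0, 1.295]
force: [0.8, 1.3, -5.9]
grip_width: 0.0278
```

Call:
jog_arm:
  targets:
    - [1,[0,0.05,0],0]
    - [1,[0,0.1,0],0]
    - [1,[0,0.1,0],0]
    - [1,[0,0.1,0],0]

```text
time_s: 14.3
ee_pos: [0.5352, 0.1033, 0.2684]
eef_rot: [-1.571, 0.0, 1.295]
force: [-0.2, -0.1, -4.8]
grip_width: 0.0278
```

Call:
jog_arm:
  targets:
    - [1,[0,0.05,0],0]
    - [1,[0,0.1,0],0]
    - [1,[0,0.1,0],0]
    - [1,[0,0.1,0],0]

```text
time_s: 14.7
ee_pos: [0.5352, 0.1033, 0.2674]
eef_rot: [-1.571, 0.0, 1.295]
force: [0.7, 0.6, -5.3]
grip_width: 0.0279
```

Call:
jog_arm:
  targets:
    - [1,[0,0.05,0],0]
    - [1,[0,0.05,0],0]
    - [1,[0,0.05,0],0]
    - [1,[0,0.05,0],0]

```text
time_s: 15.1
ee_pos: [0.5352, 0.1033, 0.2669]
eef_rot: [-1.571, -0.0, 1.295]
force: [0.3, 0.6, -4.9]
grip_width: 0.0277
```

Call:
jog_arm:
  targets:
    - [1,[0,0.05,0],0]
    - [1,[0,0.05,0],0]
    - [1,[0,0.05,0],0]
    - [1,[0,0.05,0],0]

```text
time_s: 15.5
ee_pos: [0.5352, 0.1033, 0.2664]
eef_rot: [-1.571, 0.0, 1.295]
force: [-0.7, -0.5, -4.6]
grip_width: 0.0274
```

Call:
jog_arm:
  targets:
    - [1,[0,0.05,0],0]
    - [1,[0,0.05,0],0]
    - [1,[0,0.05,0],0]
    - [1,[0,0.05,0],0]

```text
time_s: 15.9
ee_pos: [0.5352, 0.1033, 0.2659]
eef_rot: [-1.571, 0.0, 1.295]
force: [-0.0, -0.4, -6.0]
grip_width: 0.0275
```

Call:
jog_arm:
  targets:
    - [1,[0,0.05,0],0]
    - [1,[0,0.05,0],0]
    - [1,[0,0.05,0],0]
    - [1,[0,0.05,0],0]

```text
time_s: 16.3
ee_pos: [0.5352, 0.1033, 0.2654]
eef_rot: [-1.571, 0.0, 1.295]
force: [0.1, 0.1, -6.3]
grip_width: 0.0275
```

Call:
jog_arm:
  targets:
    - [1,[0,0.05,0],0]
    - [1,[0,0.05,0],0]
    - [1,[0,0.05,0],0]
    - [1,[0,0.05,0],0]

```text
time_s: 16.7
ee_pos: [0.5352, 0.1033, 0.2652]
eef_rot: [-1.571, -0.0, 1.295]
force: [-0.9, -0.3, -1.9]
grip_width: 0.0273
```

Call:
jog_arm:
  targets:
    - [1,[0,0.05,0],0]
    - [1,[0,0.05,0],0]
    - [1,[0,0.05,0],0]
    - [1,[0,0.05,0],0]

```text
time_s: 17.1
ee_pos: [0.5353, 0.1033, 0.2648]
eef_rot: [-1.571, -0.0, 1.295]
force: [-0.9, -0.7, 5.0]
grip_width: 0.0277
```

Run:
```python
from fit import *
o=ctrl.get_obs();print(o['time_s'],o['ee_pos'],o['eef_rot'],o['force'],o['moment'])
c=shot('wrist');print(held(c,-.2755))
P=cloud(c).reshape(-1,3);L=local(P,.5294,.232,-.274)
for a,b in((-.075,-.062),(-.105-.0,-.088),(-.152,-.142)):
    m=(abs(L[:,0])<.008)&(L[:,1]>a)&(L[:,1]<b)&(L[:,2]>.2)&(L[:,2]<.285);print(m.sum(),np.percentile(L[m,2],[50,90,97]).round(4) if m.any() else '')
```

```text
17.1 [0.53525732 0.10331301 0.26483071] [-1.57132347e+00 -2.59582058e-04  1.29501011e+00] [-0.92391754 -0.72593684  5.00006118] [-0.04461719  0.45935191  0.05213351]
(array([ 0.4958,  0.1146,  0.1691, -0.2732]), 9300, np.float64(0.00044), 'along', -0.0411, 'axial', 0.0001, 'dz', np.float64(-0.0957))
426 [0.2685 0.2746 0.2753]
434 [0.2637 0.2649 0.2654]
276 [0.2637 0.2649 0.2652]
```

Contact came at z ≈ 0.265, which agrees with vision at 0.265. I ease it to about 4 N on the arm, then slide.

Call:
jog_arm:
  targets:
    - [1,[0,-0.04,0],0]
    - [1,[0,-0.04,0],0]
    - [1,[0,-0.04,0],0]
    - [1,[0,-0.04,0],0]

```text
time_s: 17.55
ee_pos: [0.5352, 0.1033, 0.2649]
eef_rot: [-1.571, -0.0, 1.295]
force: [-1.0, -0.3, 3.8]
grip_width: 0.0275
```

Call:
jog_arm:
  targets:
    - [1,[0.2,0,0],0]
    - [1,[0.4,0,0],0]
    - [1,[0.6,0,0],0]
    - [1,[0.8,0,0],0]
    - [1,[1.0,0,0],0]
    - [1,[1.0,0,0],0]
    - [1,[1.0,0,0],0]

```text
time_s: 18.25
ee_pos: [0.538, 0.1126, 0.2649]
eef_rot: [-1.571, 0.001, 1.295]
force: [-0.7, -4.7, 4.5]
grip_width: 0.0279
```

Call:
jog_arm:
  targets:
    - [1,[0,-0.03,0],0]
    - [1,[0,-0.03,0],0]
    - [1,[0,-0.03,0],0]
    - [1,[0,-0.03,0],0]
    - [1,[0,-0.03,0],0]

```text
time_s: 18.75
ee_pos: [0.5379, 0.1128, 0.265]
eef_rot: [-1.571, 0.0, 1.295]
force: [-0.6, -5.4, 2.1]
grip_width: 0.0276
```

Call:
jog_arm:
  targets:
    - [1,[0,-0.02,0],0]
    - [1,[0,-0.02,0],0]
    - [1,[0,-0.02,0],0]
    - [1,[0,-0.02,0],0]

```text
time_s: 19.15
ee_pos: [0.5379, 0.113, 0.2651]
eef_rot: [-1.57, -0.0, 1.295]
force: [-0.8, -2.4, -0.0]
grip_width: 0.0279
```

Call:
jog_arm:
  targets:
    - [1,[0.15,-0.01,0],0]
    - [1,[0.3,-0.01,0],0]
    - [1,[0.45,-0.01,0],0]
    - [1,[0.6,-0.01,0],0]
    - [1,[0.75,-0.01,0],0]
    - [1,[0.9,-0.01,0],0]
    - [1,[0.9,-0.01,0],0]
    - [1,[0.9,-0.01,0],0]

```text
time_s: 19.95
ee_pos: [0.5403, 0.1218, 0.2653]
eef_rot: [-1.571, -0.0, 1.295]
force: [0.2, -0.4, -4.4]
grip_width: 0.0275
```

Call:
jog_arm:
  targets:
    - [1,[0.05,0,0],0]
    - [1,[0.1,0,0],0]
    - [1,[0.15,0,0],0]
    - [1,[0.2,0,0],0]
    - [1,[0.2,0,0],0]

```text
time_s: 20.45
ee_pos: [0.5409, 0.1236, 0.2654]
eef_rot: [-1.571, 0.0, 1.295]
force: [0.5, 0.1, -4.9]
grip_width: 0.0276
```

Run:
```python
from fit import *
o=ctrl.get_obs();print(o['time_s'],o['ee_pos'],o['eef_rot'],o['force'],o['moment'])
c=shot('wrist');p=held(c,-.2755);print(p);print(local(p[0][None,:3],.5294,.232,-.274))
save(c,'w7')
P=cloud(c).reshape(-1,3);L=local(P,.5294,.232,-.274)
m=(abs(L[:,0])<.02)&(L[:,2]>.268)&(L[:,2]<.285)&(L[:,1]>-.09)&(L[:,1]<-.05);print('stop y',np.percentile(L[m,1],[1,50,99]).round(4),m.sum())
```

```text
20.45 [0.54091738 0.12356471 0.26539139] [-1.57074266e+00  9.15247196e-06  1.29499260e+00] [ 0.53170326  0.11263075 -4.85181994] [-0.03320472 -0.19109147 -0.00832459]
(array([ 0.5034,  0.1405,  0.1693, -0.1801]), 9685, np.float64(0.00057), 'along', -0.0407, 'axial', 0.0061, 'dz', np.float64(-0.0961))
[[-0.00027163 -0.0951219   0.1693    ]]
stop y [-0.0898 -0.0806 -0.0667] 1573
```

Call:
jog_arm:
  targets:
    - [1,[0,0.03,0],0]
    - [1,[0,0.03,0],0]
    - [1,[0,0.03,0],0]
    - [1,[0,0.03,0],0]

```text
time_s: 20.9
ee_pos: [0.5409, 0.1236, 0.2652]
eef_rot: [-1.571, -0.0, 1.295]
force: [-0.4, -0.2, -2.7]
grip_width: 0.0279
```

Call:
jog_arm:
  targets:
    - [1,[0,0.01,0],0]
    - [1,[0,0.01,0],0]
    - [1,[0,0.01,0],0]
    - [1,[0,0.01,0],0]

```text
time_s: 21.3
ee_pos: [0.5409, 0.1235, 0.2652]
eef_rot: [-1.571, -0.0, 1.295]
force: [-0.5, 0.5, -1.4]
grip_width: 0.0276
```

Now about 4 N rests on the arm. I creep to the stop.

Call:
jog_arm:
  targets:
    - [1,[0.05,0,0],0]
    - [1,[0.1,0,0],0]
    - [1,[0.1,0,0],0]
    - [1,[0.1,0,0],0]

```text
time_s: 21.7
ee_pos: [0.5412, 0.1243, 0.2651]
eef_rot: [-1.571, 0.0, 1.295]
force: [-0.9, -3.7, 0.6]
grip_width: 0.0273
```

Call:
jog_arm:
  targets:
    - [1,[0.05,0,0],0]
    - [1,[0.05,0,0],0]
    - [1,[0.05,0,0],0]
    - [1,[0.05,0,0],0]

```text
time_s: 22.1
ee_pos: [0.5413, 0.1249, 0.2651]
eef_rot: [-1.571, 0.0, 1.295]
force: [-1.6, -5.5, 0.9]
grip_width: 0.0278
```

Call:
jog_arm:
  targets:
    - [1,[0.05,0,0],0]
    - [1,[0.05,0,0],0]
    - [1,[0.05,0,0],0]
    - [1,[0.05,0,0],0]

```text
time_s: 22.5
ee_pos: [0.5415, 0.1253, 0.2651]
eef_rot: [-1.571, 0.0, 1.295]
force: [-0.0, -4.1, 0.1]
grip_width: 0.0276
```

Call:
jog_arm:
  targets:
    - [1,[0.05,0,0],0]
    - [1,[0.05,0,0],0]
    - [1,[0.05,0,0],0]
    - [1,[0.05,0,0],0]

```text
time_s: 22.9
ee_pos: [0.5416, 0.1257, 0.2651]
eef_rot: [-1.571, 0.0, 1.295]
force: [-1.4, -6.1, 0.5]
grip_width: 0.0279
```

Call:
jog_arm:
  targets:
    - [1,[0.05,0,0],0]
    - [1,[0.05,0,0],0]
    - [1,[0.05,0,0],0]
    - [1,[0.05,0,0],0]

```text
time_s: 23.3
ee_pos: [0.5417, 0.1261, 0.2651]
eef_rot: [-1.571, 0.001, 1.295]
force: [-1.5, -7.1, 1.0]
grip_width: 0.0279
```

Run:
```python
from fit import *
o=ctrl.get_obs();print(o['time_s'],o['ee_pos'],o['force'],o['moment'])
c=shot('wrist');save(c,'w8');P=cloud(c).reshape(-1,3)
L=local(P,.5294,.232,-.274)
# wheel side faces: band points left of / right of, well away from hook arm & gripper
m=(L[:,0]<-.03)&(L[:,0]>-.1)&(L[:,2]>.19)&(abs(L[:,1]+.099)<.04);print('band y',np.percentile(L[m,1],[1,50,99]).round(4),m.sum())
m=(abs(L[:,0])<.015)&(L[:,2]>.262)&(L[:,2]<.284)&(L[:,1]>-.095)&(L[:,1]<-.05);y=L[m,1];print(np.histogram(y,np.arange(-.095,-.049,.003)))
cv2.imwrite('pics/w8c.png',cv2.resize(c['img'][100:240,200:400,::-1],None,fx=4,fy=4,interpolation=3))
```

```text
23.3 [0.54170074 0.12607838 0.2651048 ] [-1.50064326 -7.14787689  1.03634764] [-1.15851838  0.27621871  0.26320208]
band y [-0.1125 -0.0987 -0.0851] 6277
(array([137, 145, 245, 201, 272, 260, 271, 255, 141, 125,  73,  65,  63,
        68,  67]), array([-0.095, -0.092, -0.089, -0.086, -0.083, -0.08 , -0.077, -0.074,
       -0.071, -0.068, -0.065, -0.062, -0.059, -0.056, -0.053, -0.05 ]))
```

View pics/w8c.png

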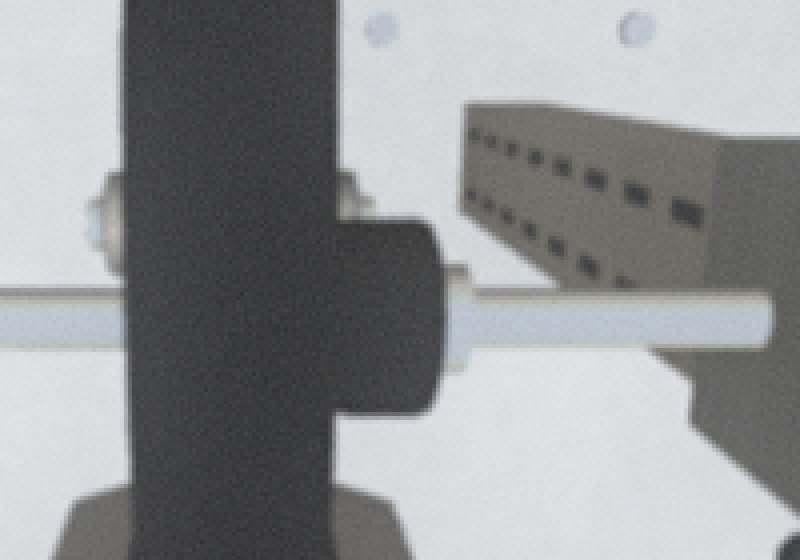

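The rim is against the rubber stop (right of the band at crop 390,315), with a press of roughly 4 N. I soften the grip and then open a little.

Call:
jog_arm:
  targets:
    - [1,[0,0,0],0]
    - [1,[0,0,0],0]
    - [1,[0,0,0],0]
    - [1,[0,0,0],0]
  grip_force: 15

```text
time_s: 23.75
ee_pos: [0.5418, 0.1263, 0.2651]
eef_rot: [-1.571, 0.0, 1.295]
force: [0.6, -5.2, 0.3]
grip_width: 0.0277
```

Call:
jog_arm:
  targets:
    - [1,[0,0,0],0]
    - [1,[0,0,0],0]
    - [1,[0,0,0],0]
    - [1,[0,0,0],0]
  grip_force: 4

```text
time_s: 24.15
ee_pos: [0.5418, 0.1263, 0.2651]
eef_rot: [-1.571, 0.0, 1.295]
force: [0.0, -5.4, 0.4]
grip_width: 0.0282
```

Call:
jog_arm:
  targets:
    - [3.2,[0,0,0],0]
    - [3.6,[0,0,0],0]
    - [4,[0,0,0],0]
    - [4.6,[0,0,0],0]
    - [5.2,[0,0,0],0]
    - [5.2,[0,0,0],0]
    - [5.2,[0,0,0],0]
    - [5.2,[0,0,0],0]

```text
time_s: 24.95
ee_pos: [0.5417, 0.1264, 0.265]
eef_rot: [-1.571, -0.0, 1.295]
force: [-0.1, -0.1, -0.2]
grip_width: 0.0521
```

Run:
```python
from fit import *
o=ctrl.get_obs();print(o['time_s'],o['ee_pos'],o['force'],o['moment'],o['grip_width'])
c=shot('wrist');P=cloud(c).reshape(-1,3);L=local(P,.5294,.232,-.274)
for x in(-.1,-.08,-.06,-.04):
    m=(abs(L[:,0]-x)<.008)&(L[:,2]>.19)&(L[:,2]<.3)&(abs(L[:,1]+.099)<.04);print(x,np.percentile(L[m,1],[1,50,99]).round(4),m.sum())
```

```text
24.95 [0.54171622 0.12640694 0.26504839] [-0.10575789 -0.14332165 -0.18664538] [-0.0020935  -0.02892748 -0.03268196] 0.05210285434035898
-0.1 [-0.1126 -0.099  -0.0854] 557
-0.08 [-0.1127 -0.0989 -0.0852] 1216
-0.06 [-0.1128 -0.0989 -0.0853] 1630
-0.04 [-0.1126 -0.0989 -0.0851] 1808
```

The wheel hangs free and has not moved: its band runs from −85 to −113 mm, centred at −99 mm, and the force is about zero. I retreat straight up, then back away.

Call:
jog_arm:
  targets:
    - [5.2,[0,-1,0],0]
    - [5.2,[0,-2,0],0]
    - [5.2,[0,-4,0],0]
    - [5.2,[0,-6,0],0]
    - [5.2,[0,-8,0],0]
    - [5.2,[0,-11,0],0]
    - [5.2,[0,-14,0],0]
    - [5.2,[0,-16,0],0]
    - [5.2,[0,-16,0],0]

```text
time_s: 25.9
ee_pos: [0.5418, 0.1264, 0.4287]
eef_rot: [-1.576, -0.002, 1.295]
force: [0.6, 0.4, 0.1]
grip_width: 0.0523
```

Call:
jog_arm:
  targets:
    - [5.2,[-2,0,1],0]
    - [5.2,[-5,0,2],0]
    - [5.2,[-8,0,3],0]
    - [5.2,[-11,0,4],0]
    - [5.2,[-14,0,5],0]
    - [5.2,[-16,0,6],0]
    - [5.2,[-16,0,6],0]
    - [5.2,[-16,0,6],0]
    - [5.2,[-16,0,6],0]
    - [5.2,[-16,0,6],0]

```text
time_s: 26.9
ee_pos: [0.4408, -0.0106, 0.4246]
eef_rot: [-1.57, 0.0, 1.296]
force: [0.2, -0.1, -0.1]
grip_width: 0.052
```

Run:
```python
from fit import *
o=ctrl.get_obs();print(o['time_s'],o['ee_pos'],o['force'],np.abs(o['joint_vel']).max())
for k in range(2):
  for n in('wrist','scene'):
    c=shot(n);P=cloud(c).reshape(-1,3);L=local(P,.5294,.232,-.274)
    m=(L[:,0]<-.03)&(L[:,0]>-.1)&(L[:,2]>.19)&(L[:,2]<.3)&(abs(L[:,1]+.099)<.04)
    print(n,np.percentile(L[m,1],[1,50,99]).round(4) if m.any() else '',m.sum())
    W=pts(P,[.5026,.1367],.14,.15);W=W[abs(local(W,.5026,.1367,-.274)[:,1])<.025]
    W=W[wheel([.5026,.1367,.169,-.274],W)<.012]
    print(fit(wheel,np.array([.5026,.1367,.169,-.274]),W,.01))
save(c,'s9')
```

```text
26.9 [ 0.44079741 -0.01063089  0.42464144] [ 0.18132105 -0.10788495 -0.0978104 ] 0.0018271891281656865
wrist [-0.1132 -0.1047 -0.0852] 2252
(array([ 0.50234166,  0.13722998,  0.16915995, -0.27455675]), 5684, np.float64(0.00040514991114964233))
scene [-0.1117 -0.1047 -0.0835] 197
(array([ 0.50247786,  0.13927141,  0.1702866 , -0.273609  ]), 1179, np.float64(0.0006872550522474992))
wrist [-0.1132 -0.1047 -0.0853] 2246
(array([ 0.50237325,  0.1372015 ,  0.16919647, -0.2744624 ]), 5676, np.float64(0.000404032728109514))
scene [-0.1116 -0.1046 -0.0834] 204
(array([ 0.5024786 ,  0.13934777,  0.1702801 , -0.27382903]), 1186, np.float64(0.0006509694107073045))
```

View pics/s9.png

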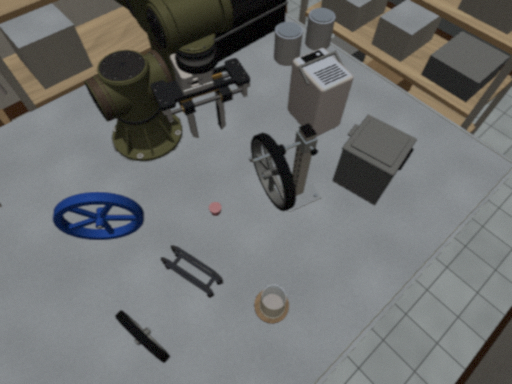

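The final view shows the wheel hanging on the hook at (272,170), still, with the bystanders where they were.

```bash
python3 -c "
from station import ctrl
print(ctrl.hand_in())"
```

```text
the job is handed in; nothing more can be done
None
```

The wheel now hangs on the J-hook with its rim against the rubber stop, and the job is handed in at about 27 s of the 67 s allowed. I gripped the large black wheel 40 mm from its top, lifted it clear of the stand and passed it over the upturned end. I lowered it until I felt the arm, slid it back to the stop, softened the grip, let go and moved the arm away.

**Final checks**
- **Arm height:** the arm's upper side is at about 0.265 m; touch and camera agree.
- **Resting position:** after release the rim ran from about 85 to 113 mm from the post, centred at about 99 mm. It had not moved in two later readings.
- **Forces:** the readings after release were about zero. I put the press on the stop at about 4 N, taking friction off the axial reading.
- **Bystanders:** none looked moved in the last picture.

**Where it was less clean**
- **First contact:** it briefly pressed the arm with about 10 N before I eased it to about 5 N.
- **During the slide:** the rim lifted off the arm by a few tenths of a millimetre for about 1 cm of the travel. I set it down again about 2 mm short of the stop and slid it the rest of the way in contact.
- **Camera disagreement:** the scene camera places the wheel about 2 mm nearer the post than the wrist camera does. That is within the stated calibration.

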